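# Finish the drilling job: stow the chuck key, shut the drawer, show the drilled plate

## Task

The drilling is done: put the drill's chuck key back in the open drawer of the blue tool case and push the drawer fully shut. Then take the plate that has a hole out of the wooden rack and hold it up to the inspection camera, the hole centred in front of the lens 12 cm from it, the plate upright in the camera's view and its face square to the lens, which looks down at a slant. Finish while holding it still there, do not touch the camera, and leave the two plates without a hole standing in the rack.

Things in the scene. Friction and masses are not known exactly. Their poses are not given: they have to be found in the camera images.
- chuck_key: T-shaped chuck key of dark steel, about 90 g, lying flat on the bench. Shaft 10 mm thick along x from -40 to +26 mm, then a head 14 mm thick to +40 mm and a thin pin to +46 mm. At x = -40 mm a cross bar 10 mm thick, 70 mm long, along y, with 14 mm end balls. Origin on the underside, 7 mm below the shaft's axis; z up.
- key_grip (a point): point on the axis of the chuck key's shaft to grip it by, at x = -10 mm, z = +7 mm of the key, near its centre of mass; axes as the key's.
- case_drawer0 (a joint): the drawer of the blue tool case (case 260 mm deep, 220 mm wide, 100 mm high, fixed to the bench): how far it is open in m, 0 when fully shut; at the start 0.14 to 0.17. It slides with about 1 N of friction and stays where it is left.
- drawer_mid (a point): point on the drawer's inner floor (22 mm above the bench), mid-width, about the middle of its exposed part; moves with the drawer. x points into the case (the way to push it shut), y across, z up. Inner floor: x -72 to +142 mm, y -89 to +89 mm; walls rise 56 mm above it, the aluminium front 66 mm. At the start the case's top covers it beyond x = +60 mm or more.
- case_drawer0_handle (a point): middle of the drawer's steel bar handle, on the drawer's robot side, 35 mm out from the aluminium front and about 63 mm above the bench; the bar runs 110 mm along y. Axes as drawer_mid.
- rack: wooden block 70 x 280 x 28 mm fixed on the bench, with three pockets in a row along its y axis (90 mm apart, the middle one at its centre), each 14 x 63 mm and 20 mm deep, in which the three plates stand side by side. Origin at the centre of its underside.
- drilled_plate: steel plate with a hole, standing upright in any of the rack's pockets: 10 mm thick (x), 60 mm wide (y), 110 mm high (z), 280 to 540 g. A 32 mm through hole runs along x, mid-width, centre 50 mm above the lower edge. Origin at the centre of the lower edge, 8 mm above the bench in the rack. 30 mm free to its neighbours along y.
- plate_hole (a point): centre of the hole in the drilled plate, 50 mm above the plate's lower edge; axes as the plate's.
- blank_a: plate of the same size and steel without a hole, in another pocket of the rack; origin at the centre of its lower edge. To be left alone.
- blank_b: the other plate without a hole, in the third pocket; origin at the centre of its lower edge. To be left alone.
- camera: fixed inspection camera on a post with a round foot (100 mm across); origin on the post's axis, 240 mm straight below the head's centre. The head (50 mm box, white 56 mm light ring, black 38 mm lens) looks to -x of this frame, the robot's side, and 25 degrees below the horizontal. Its height, place and direction vary.
- lens (a point): centre of the lens's front glass; -x of this frame is the way the camera looks, z is up in its picture (it leans 25 degrees from the vertical towards the robot), y is across.
- view_point (a point): the point on the lens's axis 120 mm in front of the lens, where the centre of the plate's hole belongs; same axes as lens: the plate's thickness (its x) belongs along x, either face to the lens, and the plate's z along z.

How it is judged (in metres and radians):
On the way, in this order (a step that is already met when the one before it is completed fails the run):
1. the chuck key lies let go in the open drawer (x of key_grip in the frame of drawer_mid between -0.073 and 0.143 m and y of key_grip in the frame of drawer_mid between -0.093 and 0.093 m and z of key_grip in the frame of drawer_mid below 0.035 m and contact force between the fingers and chuck_key below 0.1 N), for 0.2 s.
2. the drawer is fully shut (value of joint case_drawer0 below 0.005 m), for 0.2 s.
3. the drilled plate is lifted clear of the rack (height (world z) of drilled_plate above 0.05 m and contact force between the fingers and drilled_plate above 1 N), for 0.2 s.
At the end, for the whole second after the job is handed in: Gripper alone holds the drilled plate still: hole within 20 mm of the point 120 mm before the lens, face square to it within 10 degrees, upright in its view within 12; drawer shut (6 mm) with the key in it; both blanks still upright in place (20 mm) (distance between plate_hole and view_point below 0.02 m and angle between the x axis of plate_hole and the x axis of view_point, either way round below 0.19 rad and angle between the z axis of plate_hole and the z axis of view_point, either way round below 0.21 rad and contact force between the fingers and drilled_plate above 1 N and contact force between drilled_plate and camera below 0.05 N and contact force between drilled_plate and rack below 0.05 N and linear speed of drilled_plate below 0.03 m/s and value of joint case_drawer0 below 0.006 m and x of key_grip in the frame of drawer_mid between -0.073 and 0.143 m and y of key_grip in the frame of drawer_mid between -0.093 and 0.093 m and z of key_grip in the frame of drawer_mid below 0.035 m and distance of each of blank_a, blank_b from where it was at the start of the episode below 0.02 m and angle between each of blank_a, blank_b's own z axis and vertical below 0.3 rad); the arm keeps its last pose, push and grip.
It fails at once if the camera is touched (contact force between any of the arm, the fingers, drilled_plate and camera above 0.5 N).
It fails at once if a blank plate is pulled out of the rack or knocked over (distance of any of blank_a, blank_b from where it was at the start of the episode above 0.03 m or angle between any of blank_a, blank_b's own z axis and vertical above 0.5 rad).
It also fails if it takes over 64 s, if anything falls off the work surface, if the arm or the gripper's body presses on something with over 40 N, if the wrist force passes 120 N, or if a joint passes its speed limit or range.

## Robot

A 6-joint arm with a two-finger parallel gripper is mounted at the origin on the work surface. World frame = base frame: x ahead of the robot, y to its left, z up, the work surface at z = 0. Lengths are in mm, angles in degrees, forces in N, time in s.
With the tool pointing down it reaches from about 300 to 850 mm from the base axis. Payload 4.2 kg.
Tool frame: the origin (TCP) lies on the centre line of the jaws, within the pads' length; the fingertips stand 14 mm ahead of it and the grasp point (between the pads) lies 5 mm behind it; z points along the fingers, y is the line along which they close (so a half turn about z gives the same grasp; the last joint's range is limited). The gripper opens to 91 mm and grips with 3 to 60 N. Pads are 32 mm wide; open, the fingers measure 118 mm over their backs; the gripper's body (76 mm by 178 mm) begins 60 mm behind the grasp point.
Start: joints at [-72.651, 18.312, 89.639, -0, 72.044, -1.146], TCP at [182.406, -545.316, 227.976] pointing down, gripper open.
Joint ranges: [-177.97, 177.97], [-48.28, 115.42], [12.27, 149.76], [-77.06, 257.06], [2.81, 150.46], [-146.56, 146.56]. Speed limits (degrees/s): [147.25, 147.25, 180, 180, 180, 180].

## Interface

Orientations are given as [roll, pitch, yaw] about the fixed x, y, z axes, in that order (R = Rz(yaw) Ry(pitch) Rx(roll)).
In Python, from workcell import env gives the robot as it stands.
- The arm moves only by the tool arm_command, never from a script. Its argument "motion" is a list of rows, each an object with "offset": the shift along the tool's x, y, z in m, a list of three; "spin": the turn about the tool's z in rad. In form: [{"offset": [tx, ty, tz], "spin": spin}, ...]. A call has 1 to 5 rows; each row shifts and turns the commanded pose from where the row before left it, along the tool's axes as they then stand; what a row does not reach is not made up. A row lasts 1/8 s, in which the tool goes at most 62.5 mm and 10.7 degrees, less where a joint would pass 70% of its speed; a pose out of reach is approached as far as the arm can. A call with a gripper value outside its range is refused whole. "jaw" is the finger opening in m, from 0 to 0.0912, set as the call begins (left out, the last holds). The fingers move at their own pace and stop on an object; "newtons" is the grip in N (left out, the last holds). Time passes only in rows, so rows that do not move let the fingers close. It gives the time, the measured TCP pose, the force, the opening and the grip force at its end, in the units of the state.
- env.state(): the state, without advancing time (a new reading comes with each control period).
- env.grab_frame(name): name is "scene" or "top"; returns (picture, depth): 400x640x3 uint8, blue, green, red; 400x640 float32, mm along the optical axis (not along the pixel's ray), 0 where there is no reading.
- env.camera_model(name): a dict with "fx", "fy", "cx", "cy" (pixels), "eye" and "rotation" of the camera in the world. Camera axes: x right, y down, z forward; pixel columns grow to the right and rows downward; lengths in mm; the calibration is good to about 2 mm. A picture is of the moment at which its call begins. camera_model takes no time and is no camera call.
- env.job_done(): hands the job in; it is judged then, once.
Trained networks look in the newest picture that a camera, given by its name, has taken for a name from the list of things; names that differ only in an ending like _2 or _b are one class to them, and where a whole thing is asked for, a point or a joint stands for the part that bears it (a point fixed in the world has none). Each returns a list of dicts, best first, with "score" (0 to 1); they miss things now and then, are a little off and sometimes report something else, mostly with a low value. They report only what shows in the picture. A call takes as long as a camera call.
- env.boxes_of(camera, target): "bbox" ([left, top, right, bottom] in pixels, round what is visible of it).
- env.pinpoint(camera, target): "location" ([column, row] in pixels: a listed point, or the origin of a listed thing).
The state is a dict: "time_s": time; "qpos": joint angles; "qvel": joint speeds; "effort": joint torques, N m; "ee_pos": TCP position; "ee_rot": TCP orientation; "force": force on the tool from outside, world axes, zero at the start; "torque": the same for the moment, N m; "gripper_width": finger opening in mm; "gripper_force": force on a finger pad.
Only numpy, scipy, OpenCV 4.12 (cv2) and the standard library are available. Lean on these libraries where they do the work, as an engineer would, in place of code of your own. Each camera call takes 0.05 s, during which the arm holds its last target. There are 200 camera calls.

## Working session

There is one attempt and no reset: what is moved stays moved. The work goes in short steps, Python scripts to look and compute and a tool call to move; the robot and the scene stay as the last step left them, time stands still between calls to the robot, and variables do not carry over. Pictures are saved under pics/ and viewed, at most 10 in all, crops included, and the job is handed in when it is done.

Besides the shell and the picture viewer there is one more tool, called after "Call:" by a JSON object that holds its "op" and its "data", one argument or row to a line. arm_command: Moves the arm, as the interface text tells. Its arguments: {"type":"object","properties":{"motion":{"type":"array"},"jaw":{"type":"number"},"newtons":{"type":"number"}},"required":["motion"]}

```bash
mkdir -p pics; ls; cat > h.py <<'E'
import numpy as np, cv2
from scipy.spatial.transform import Rotation as Ro
from workcell import env
def w(cam,u,v,d):
    m=env.camera_model(cam); 
    p=np.array([(u-m['cx'])/m['fx']*d,(v-m['cy'])/m['fy']*d,d]); return np.array(m['rotation'])@p+np.array(m['eye'])
def cloud(cam,depth):
    m=env.camera_model(cam); v,u=np.mgrid[:400,:640]
    P=np.stack([(u-m['cx'])/m['fx']*depth,(v-m['cy'])/m['fy']*depth,depth],-1)
    return P@np.array(m['rotation']).T+np.array(m['eye'])
E
python3 - <<'E'
from h import *
np.set_printoptions(precision=1,suppress=True)
for c in('scene','top'):
    im,d=env.grab_frame(c); cv2.imwrite(f'pics/{c}0.png',im); np.save(c+'_d.npy',d); np.save(c+'_i.npy',im)
    m=env.camera_model(c); print(c,m['eye'],m['fx'],np.array(m['rotation']).tolist())
    C=cloud(c,d)
    for t in('chuck_key','key_grip','drawer_mid','case_drawer0_handle','rack','drilled_plate','plate_hole','blank_a','camera','lens','view_point'):
        for r in env.pinpoint(c,t)[:3]:
            u,v=r['location']; i,j=int(min(max(v,0),399)),int(min(max(u,0),639)); print(t,round(r['score'],2),np.array([u,v]),d[i,j],C[i,j])
print(env.state()['time_s'],env.state()['ee_rot'])
E
```

```text
pics
scene [1333.9 -922.1 1095.7] 472.0015885343677 [-128.00663466051938, 1.0055426009615012, 38.20994914503581]Traceback (most recent call last):
  File "<stdin>", line 6, in <module>
  File "h.py", line 10, in cloud
    return P@np.array(m['rotation']).T+np.array(m['eye'])
           ~~~~~~~~~~~~~~~~~~~~~~~~~~~^~~~~~~~~~~~~~~~~~~
ValueError: operands could not be broadcast together with shapes (400,640) (3,)
```

```bash
sed -i "s/np.array(m\['rotation'\])/Ro.from_euler('xyz',m['rotation'],degrees=True).as_matrix()/" h.py
python3 - <<'E'
from h import *
np.set_printoptions(precision=1,suppress=True)
for c in('scene','top'):
    im,d=env.grab_frame(c); cv2.imwrite(f'pics/{c}0.png',im); np.save(c+'_d.npy',d); np.save(c+'_i.npy',im)
    m=env.camera_model(c); print(c,m)
    C=cloud(c,d)
    for t in('chuck_key','key_grip','drawer_mid','case_drawer0_handle','rack','drilled_plate','plate_hole','blank_a','camera','lens','view_point'):
        for r in env.pinpoint(c,t)[:3]:
            u,v=r['location']; i,j=int(min(max(v,0),399)),int(min(max(u,0),639)); print(t,round(r['score'],2),np.array([u,v]),d[i,j],C[i,j])
print(env.state()['time_s'],env.state()['ee_rot'])
E
```

```text
scene {'fx': 472.0015885343677, 'fy': 472.0015885343677, 'cx': 310.9143359221146, 'cy': 206.14429214083094, 'eye': array([1333.9, -922.1, 1095.7]), 'rotation': array([-128. ,    1. ,   38.2])}
chuck_key 0.59 [269.3 232.8] 1655.7932 [430.9 -43.6   7.4]
key_grip 0.72 [242.6 284.9] 1430.3529 [ 547.9 -291.4   32.9]
key_grip 0.49 [269.5 232.4] 1655.7932 [430.9 -43.6   7.4]
drawer_mid 0.93 [341.2 193.5] 1799.7144 [513.1 275.7  25.1]
drawer_mid 0.68 [366.3 243.4] 1450.119 [789.7  14.9 110.7]
case_drawer0_handle 0.62 [310.5 180. ] 1805.0048 [399.1 230.4  63.2]
rack 0.59 [242.8 281.4] 1447.5094 [ 535.1 -279.3   27.4]
drilled_plate 0.65 [243.  284.9] 1437.2206 [ 546.5 -286.5   27.7]
drilled_plate 0.15 [244.8 280.1] 1450.5974 [ 537.  -272.7   27.4]
plate_hole 0.61 [242.2 268.4] 1430.4822 [ 529.9 -267.5   71. ]
blank_a 0.88 [263.4 271. ] 1483.5244 [ 555.4 -207.1   24.4]
blank_a 0.87 [221.9 295.4] 1406.7439 [ 523.8 -356.7   25.7]
camera 0.89 [371.8 242.9] 1448.701 [801.2  25.  113.8]
lens 0.98 [349.5 183. ] 1346.919 [727.    2.5 316.6]
top {'fx': 377.9528972155943, 'fy': 377.9528972155943, 'cx': 
[... 242 characters left out ...]
0.3]
key_grip 0.45 [403.  241.9] 968.79614 [ 530.  -249.7  110.2]
drawer_mid 0.68 [213.  243.1] 1044.2098 [522.1 257.1  27.2]
case_drawer0_handle 0.69 [217.3 290.9] 990.44653 [399.8 231.6  68.7]
case_drawer0_handle 0.21 [318.1 274. ] 1066.989 [436.7 -33.9  -1.1]
rack 0.62 [399.5 243.5] 1048.9456 [ 524.9 -257.8   29.2]
drilled_plate 0.56 [402.6 241.5] 977.9756 [ 530.1 -249.3  101. ]
plate_hole 0.47 [406.6 239.9] 961.6591 [ 535.1 -255.6  118. ]
blank_a 0.75 [430.8 248.6] 1031.7914 [ 511.8 -338.6   46.1]
blank_a 0.72 [369.8 233.3] 965.6139 [ 549.9 -162.   114.4]
lens 0.94 [300.7 144.3] 781.82965 [727.3   9.4 315.9]
lens 0.67 [406.4 241. ] 958.6953 [ 530.  -254.9  120.5]
1.25 [180.   -0.   18.5]
```

View pics/scene0.png

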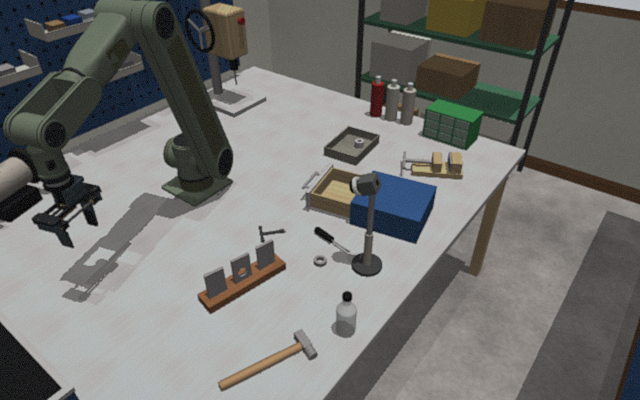

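View pics/top0.png

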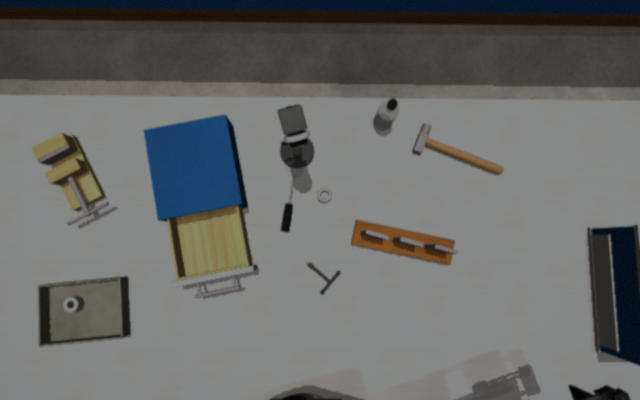

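```bash
python3 - <<'E'
from h import *
np.set_printoptions(precision=1,suppress=True)
i=np.load('top_i.npy'); s=np.load('scene_i.npy')
def cr(im,x,y,wd,hh,k): return cv2.resize(im[y:y+hh,x:x+wd],None,fx=k,fy=k,interpolation=cv2.INTER_CUBIC)
a=cr(i,300,255,50,46,6); b=cr(i,270,95,60,46,6)[:,:360]; c=cr(i,345,212,120,55,6)[:276+54,:720]
o=np.zeros((600,760,3),np.uint8); o[:276,:300]=a;o[:276,310:670]=b;o[280:280+300,:720]=c[:300]
cv2.imwrite('pics/crops.png',o)
# camera head cloud
for cam in('top','scene'):
    d=np.load(cam+'_d.npy');C=cloud(cam,d)
    m=(C[...,2]>255)&(C[...,2]<420)&(abs(C[...,0]-750)<100)&(abs(C[...,1]-10)<90)&(d>0)
    print(cam,m.sum(),C[m].mean(0),C[m].min(0),C[m].max(0))
    np.save(cam+'_head.npy',C[m])
# drawer edges/case: blue mask
hsv=cv2.cvtColor(i,cv2.COLOR_BGR2HSV); 
m=(cv2.inRange(hsv,(100,120,40),(125,255,255))); m[:100]=0;m[:,300:]=0
cs=max(cv2.findContours(m,0,2)[0],key=cv2.contourArea); R=cv2.minAreaRect(cs); print('case',R)
dt=np.load('top_d.npy');C=cloud('top',dt)
mm=env.camera_model('top')
def pz(u,v,z,cam='top'):
    M=env.camera_model(cam); r=Ro.from_euler('xyz',M['rotation'],degrees=True).as_matrix()@np.array([(u-M['cx'])/M['fx'],(v-M['cy'])/M['fy'],1]); e=np.array(M['eye']); return e+r*(z-e[2])/r[2]
for p in cv2.boxPoints(R): print('casecorner',pz(*p,100))
# rack orange
m=(cv2.inRange(hsv,(3,120,60),(18,255,255))); m[:205]=0;m[275:]=0;m[:,:340]=0;m[:,470:]=0
R=cv2.minAreaRect(cv2.findNonZero(m)); print('rack',R)
for p in cv2.boxPoints(R): print(pz(*p,28))
print('drawer',pz(213,243.1,22),'handle',pz(217.3,290.9,63),'key',pz(321.1,273.3,7),pz(319.8,272.5,0))
print('key sc',pz(269.5,232.4,7,'scene'),'handle',pz(310.5,180,63,'scene'),'drawer',pz(341.2,193.5,22,'scene'),'hole',pz(242.2,268.4,58,'scene'),'blanks',pz(263.4,271,8,'scene'),pz(221.9,295.4,8,'scene'),'rack',pz(242.8,281.4,0,'scene'))
E
cat >> h.py <<'E'
def pz(u,v,z,cam='top'):
    M=env.camera_model(cam); r=Ro.from_euler('xyz',M['rotation'],degrees=True).as_matrix()@np.array([(u-M['cx'])/M['fx'],(v-M['cy'])/M['fy'],1]); e=np.array(M['eye']); return e+r*(z-e[2])/r[2]
E
```

```text
top 969 [761.4  22.3 336.1] [723.1  -9.1 297.4] [811.1  58.  356.9]
scene 650 [776.5  11.5 321.5] [721.2 -13.1 255.6] [812.4  55.1 354.2]
case ((192.395263671875, 167.3035888671875), (91.40558624267578, 86.54584503173828), 79.28687286376953)
casecorner [817.5 437.2 100. ]
casecorner [863.7 214.1 100. ]
casecorner [623.2 162.7 100. ]
casecorner [579.9 380.7 100. ]
rack ((402.904541015625, 241.95359802246094), (100.43009948730469, 24.154727935791016), 11.888657569885254)
[ 523.  -125.3   28. ]
[ 588.7 -139.5   28. ]
[ 532.8 -413.4   28. ]
[ 467.6 -397.4   28. ]
drawer [521.8 258.4  22. ] handle [396.8 232.1  63. ] key [439.3 -42.5   7. ] [441.  -38.9   0. ]
key sc [433.4 -43.8   7. ] handle [400.4 231.8  63. ] drawer [513.1 277.1  22. ] hole [ 521.4 -260.1   58. ] blanks [ 544.5 -195.3    8. ] [ 513.8 -346.8    8. ] rack [ 517.8 -262.6    0. ]
```

View pics/crops.png

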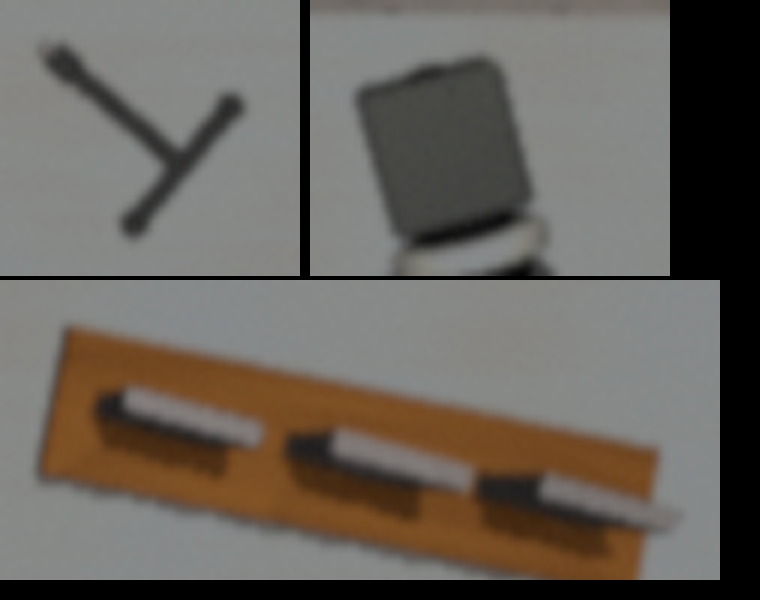

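```bash
python3 - <<'E'
from h import *
np.set_printoptions(precision=3,suppress=True)
J,P,b1,b2=[pz(*p,7)[:2] for p in((330,281.7),(307.5,262.8),(338.7,272.5),(322.2,292.5))]
a=(P-J);print('key J',J,'P',P,'len',np.linalg.norm(a),'yaw',np.degrees(np.arctan2(a[1],a[0])),'bar',np.linalg.norm(b1-b2),'baryaw',np.degrees(np.arctan2(*(b1-b2)[::-1])),'grip',J+(P-J)*30/86)
print('midplate top',pz(345+402/6,242,118),'L',pz(345+193/6,212+136/6,118),'R',pz(345+610/6,212+221/6,118))
H=np.load('top_head.npy')
# RANSAC plane for the top face
rng=np.random.default_rng(0);best=None
for _ in range(800):
    q=H[rng.choice(len(H),3,False)];n=np.cross(q[1]-q[0],q[2]-q[0])
    if np.linalg.norm(n)<50: continue
    n/=np.linalg.norm(n); n*=np.sign(n[2]); k=abs((H-q[0])@n)<2.5
    if best is None or k.sum()>best.sum(): best=k
Q=H[best]; n=np.linalg.svd(Q-Q.mean(0))[2][2]; n*=np.sign(n[2]); print('top face',best.sum(),Q.mean(0),n,'tilt',np.degrees(np.arccos(n[2])),'yaw',np.degrees(np.arctan2(-n[1],-n[0])))
# top face edges: rect in face plane
u=np.cross(n,[0,0,1]);u/=np.linalg.norm(u);v=np.cross(n,u)
R=cv2.minAreaRect(np.stack([(Q-Q.mean(0))@u,(Q-Q.mean(0))@v],1).astype(np.float32)); print(R)
# dark box corners from crop (image px -> face plane)
m=env.camera_model('top');Rm=Ro.from_euler('xyz',m['rotation'],degrees=True).as_matrix()
pts=[]
for x,y in((48,92),(187,57),(222,205),(92,240)):
    r=Rm@np.array([(270+x/6-m['cx'])/m['fx'],(95+y/6-m['cy'])/m['fy'],1]);e=np.array(m['eye']); pts.append(e+r*((Q.mean(0)-e)@n)/(r@n))
pts=np.array(pts);print(pts, [np.linalg.norm(pts[i]-pts[(i+1)%4]) for i in range(4)])
for i,j in((3,0),(2,1)): t=pts[j]-pts[i]; print('edge yaw',np.degrees(np.arctan2(t[1],t[0])))
S=np.load('scene_head.npy')
print('lens px',pz(349.5,183,316,'scene'),pz(300.7,144.3,316))
E
```

```text
key J [416.236 -67.47 ] P [468.221  -4.116] len 81.95170171407949 yaw 50.62930456967232 bar 71.9048419282266 baryaw -39.839399632183145 grip [434.37 -45.37]
midplate top [ 527.573 -270.793  118.   ] L [ 545.651 -182.234  118.   ] R [ 510.784 -358.819  118.   ]
top face 610 [766.776  23.663 341.251] [-0.44  -0.128  0.889] tilt 27.244783982672715 yaw 16.17751761661124
((-0.2515430450439453, 11.05955696105957), (78.9272232055664, 49.475318908691406), 89.81394958496094)
[[784.871  52.268 354.304]
 [797.435   6.508 353.952]
 [754.264  -5.108 330.936]
 [741.658  38.796 331.001]] [np.float64(47.45474242475512), np.float64(50.28279126199477), np.float64(45.677543086329884), np.float64(50.91024223652225)]
edge yaw 17.315332769835738
edge yaw 15.059403796176538
lens px [727.675   4.052 316.   ] [726.592   7.907 316.   ]
```

```bash
python3 - <<'E'
from h import *
np.set_printoptions(precision=1,suppress=True)
s=np.load('scene_i.npy');t=np.load('top_i.npy')
a=cv2.resize(s[165:210,330:395],None,fx=8,fy=8,interpolation=cv2.INTER_CUBIC)
b=cv2.resize(t[100:170,275:322],None,fx=5,fy=5,interpolation=cv2.INTER_CUBIC)
o=np.zeros((360,770,3),np.uint8);o[:,:520]=a;o[:350,530:765]=b;cv2.imwrite('pics/head.png',cv2.convertScaleAbs(o,alpha=1.4))
d=np.load('scene_d.npy');C=cloud('scene',d)
for v in range(172,198,3): print(v,[tuple(C[v,u].round().astype(int)) for u in range(344,386,4)])
E
```

```text
172 [(np.int64(478), np.int64(343), np.int64(71)), (np.int64(497), np.int64(343), np.int64(79)), (np.int64(448), np.int64(446), np.int64(4)), (np.int64(460), np.int64(458), np.int64(2)), (np.int64(472), np.int64(471), np.int64(0)), (np.int64(488), np.int64(476), np.int64(3)), (np.int64(496), np.int64(494), np.int64(-3)), (np.int64(584), np.int64(374), np.int64(97)), (np.int64(598), np.int64(381), np.int64(98)), (np.int64(1334), np.int64(-922), np.int64(1096)), (np.int64(550), np.int64(532), np.int64(-2))]
175 [(np.int64(480), np.int64(342), np.int64(58)), (np.int64(501), np.int64(338), np.int64(69)), (np.int64(512), np.int64(349), np.int64(68)), (np.int64(529), np.int64(351), np.int64(73)), (np.int64(542), np.int64(358), np.int64(75)), (np.int64(756), np.int64(35), np.int64(338)), (np.int64(770), np.int64(32), np.int64(345)), (np.int64(784), np.int64(30), np.int64(352)), (np.int64(788), np.int64(46), np.int64(345)), (np.int64(620), np.int64(374), np.int64(98)), (np.int64(632), np.int64(382), np.int64(99))]
178 [(np.int64(480), np.int64(342), np.int64(44)), (np.int64(500), np.int64(33
[... 2790 characters left out ...]
7)), (np.int64(803), np.int64(4), np.int64(314)), (np.int64(811), np.int64(12), np.int64(313)), (np.int64(680), np.int64(276), np.int64(98)), (np.int64(691), np.int64(285), np.int64(99))]
196 [(np.int64(533), np.int64(267), np.int64(25)), (np.int64(543), np.int64(280), np.int64(22)), (np.int64(554), np.int64(291), np.int64(20)), (np.int64(620), np.int64(213), np.int64(96)), (np.int64(632), np.int64(221), np.int64(97)), (np.int64(645), np.int64(226), np.int64(99)), (np.int64(656), np.int64(236), np.int64(99)), (np.int64(794), np.int64(23), np.int64(288)), (np.int64(679), np.int64(251), np.int64(100)), (np.int64(687), np.int64(265), np.int64(95)), (np.int64(702), np.int64(266), np.int64(101))]
```

View pics/head.png

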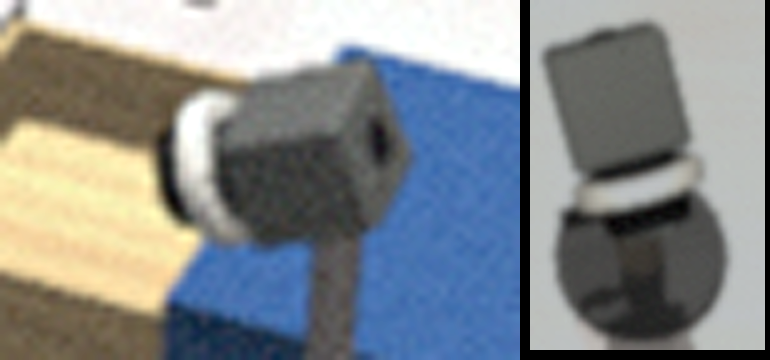

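Call:
{"op": "arm_command", "data": {
  "motion": [
    {"offset": [0, 0, 0], "spin": -0.18},
    {"offset": [0, 0, 0], "spin": -0.18},
    {"offset": [0, 0, 0], "spin": -0.18},
    {"offset": [0, 0, 0], "spin": -0.02}
  ],
  "jaw": 0.06,
  "newtons": 30
}}

```text
time_s: 1.75
ee_pos: [182.4, -545.3, 228.0]
ee_rot: [180.0, 0.0, 50.5]
force: [-0.3, -0.0, -0.2]
gripper_width: 60.4
gripper_force: 0.0
```

```bash
python3 - <<'E'
from h import *
np.set_printoptions(precision=1,suppress=True)
def pr(cam,p):
    M=env.camera_model(cam);q=Ro.from_euler('xyz',M['rotation'],degrees=True).as_matrix().T@(np.array(p)-M['eye']);return np.array([M['fx']*q[0]/q[2]+M['cx'],M['fy']*q[1]/q[2]+M['cy']])
A=Ro.from_euler('zy',[16.2,-25],degrees=True).as_matrix()  # cam frame: tilt so that +x goes up
A=Ro.from_euler('ZY',[16.2,-25],degrees=True).as_matrix(); print(A)
h=np.array([779.7,26.1,320])
for c in('scene','top'):
    print(c,'head',pr(c,h),'origin',pr(c,h-[0,0,240]))
    for L in(35,45,51,60): print(L,pr(c,h-L*A[:,0]),'rimtop',pr(c,h-L*A[:,0]+19*A[:,2]),'rim-y',pr(c,h-L*A[:,0]-19*A[:,1]))
    print([pr(c,h+25*(sx*A[:,0]-A[:,1]*sy+A[:,2]*sz)) for sx,sy,sz in((1,1,1),(-1,1,1),(-1,1,-1),(1,1,-1),(1,-1,1))])
S=np.array([182.4,-545.3]);k=np.array([434.4,-45]);yaw=np.radians(50.5)
d=k-S;print('key move tool x,y',d@[np.cos(yaw),np.sin(yaw)],d@[np.sin(yaw),-np.cos(yaw)])
E
```

```text
[[ 0.9 -0.3 -0.4]
 [ 0.3  1.  -0.1]
 [ 0.4  0.   0.9]]
scene head [369.2 184.6] origin [364.7 247. ]
35 [358.2 186.6] rimtop [355.8 181.1] rim-y [356.2 190.2]
45 [355.1 187.1] rimtop [352.7 181.6] rim-y [353.1 190.8]
51 [353.3 187.4] rimtop [350.8 182. ] rim-y [351.2 191.1]
60 [350.6 187.9] rimtop [348.1 182.5] rim-y [348.5 191.6]
[array([371.6, 180.6]), array([355.4, 183.5]), array([361.9, 198.1]), array([377.9, 195.5]), array([376.6, 171. ])]
top head [292.1 118.6] origin [296.9 147.7]
35 [296.5 135.1] rimtop [297.2 136.4] rim-y [305.2 132.7]
45 [297.8 139.7] rimtop [298.5 141.1] rim-y [306.4 137.3]
51 [298.5 142.4] rimtop [299.2 143.9] rim-y [307.1 140. ]
60 [299.6 146.5] rimtop [300.4 148. ] rim-y [308.2 144.1]
[array([301.7, 104.2]), array([308. , 128.8]), array([305.6, 125.9]), array([299.6, 102.7]), array([277.4, 110.8])]
key move tool x,y 546.3354905788727 -123.78053859125987
```

Call:
{"op": "arm_command", "data": {
  "motion": [
    {"offset": [0.0546, -0.0124, 0], "spin": 0},
    {"offset": [0.0546, -0.0124, 0], "spin": 0},
    {"offset": [0.0546, -0.0124, 0], "spin": 0},
    {"offset": [0.0546, -0.0124, 0], "spin": 0},
    {"offset": [0.0546, -0.0124, 0], "spin": 0}
  ]
}}

```text
time_s: 2.38
ee_pos: [308.5, -293.5, 228.2]
ee_rot: [179.9, -0.0, 50.4]
force: [0.6, -0.2, -0.2]
gripper_width: 59.8
gripper_force: 0.0
```

Call:
{"op": "arm_command", "data": {
  "motion": [
    {"offset": [0.0546, -0.0124, 0], "spin": 0},
    {"offset": [0.0546, -0.0124, 0], "spin": 0},
    {"offset": [0.0546, -0.0124, 0], "spin": 0},
    {"offset": [0.0546, -0.0124, 0], "spin": 0},
    {"offset": [0.0546, -0.0124, 0], "spin": 0}
  ]
}}

```text
time_s: 3.0
ee_pos: [434.0, -43.1, 228.3]
ee_rot: [179.9, -0.0, 50.4]
force: [0.8, -0.1, 0.7]
gripper_width: 59.8
gripper_force: 0.0
```

Call:
{"op": "arm_command", "data": {
  "motion": [
    {"offset": [0, 0, 0.05], "spin": 0},
    {"offset": [0, 0, 0.05], "spin": 0},
    {"offset": [0, 0, 0.04], "spin": 0},
    {"offset": [0, 0, 0.0], "spin": 0}
  ]
}}

```text
time_s: 3.5
ee_pos: [431.2, -44.4, 86.0]
ee_rot: [-179.7, 0.2, 50.5]
force: [0.2, -0.2, -0.6]
gripper_width: 60.0
gripper_force: 0.0
```

Call:
{"op": "arm_command", "data": {
  "motion": [
    {"offset": [0.002, 0, 0.04], "spin": 0},
    {"offset": [0, 0, 0.02], "spin": 0},
    {"offset": [0, 0, 0.009], "spin": 0},
    {"offset": [0, 0, 0], "spin": 0}
  ]
}}

```text
time_s: 4.0
ee_pos: [435.5, -43.4, 19.8]
ee_rot: [179.9, -0.0, 50.5]
force: [-0.0, -0.3, 0.0]
gripper_width: 59.8
gripper_force: 0.0
```

Call:
{"op": "arm_command", "data": {
  "motion": [
    {"offset": [0, 0, 0], "spin": 0},
    {"offset": [0, 0, 0], "spin": 0},
    {"offset": [0, 0, 0], "spin": 0},
    {"offset": [0, 0, 0], "spin": 0},
    {"offset": [0, 0, 0], "spin": 0}
  ],
  "jaw": 0.0,
  "newtons": 30
}}

```text
time_s: 4.62
ee_pos: [434.6, -43.2, 19.0]
ee_rot: [180.0, 0.0, 50.6]
force: [0.7, -0.1, -0.9]
gripper_width: 13.0
gripper_force: 0.0
```

Call:
{"op": "arm_command", "data": {
  "motion": [
    {"offset": [0, 0, 0], "spin": 0},
    {"offset": [0, 0, 0], "spin": 0}
  ]
}}

```text
time_s: 4.88
ee_pos: [434.6, -43.3, 18.9]
ee_rot: [180.0, 0.0, 50.6]
force: [0.1, -0.1, 1.8]
gripper_width: 9.2
gripper_force: 30.0
```

Call:
{"op": "arm_command", "data": {
  "motion": [
    {"offset": [0, 0, -0.05], "spin": 0},
    {"offset": [0, 0, -0.05], "spin": 0},
    {"offset": [0, 0, -0.04], "spin": 0},
    {"offset": [0, 0, 0], "spin": 0.18},
    {"offset": [0, 0, 0], "spin": 0.18}
  ]
}}

```text
time_s: 5.5
ee_pos: [434.6, -43.2, 159.4]
ee_rot: [180.0, -0.0, 29.6]
force: [0.4, 0.1, -1.4]
gripper_width: 9.3
gripper_force: 30.0
```

Call:
{"op": "arm_command", "data": {
  "motion": [
    {"offset": [0, 0, 0], "spin": 0.18},
    {"offset": [0, 0, 0], "spin": 0.13},
    {"offset": [0, 0, 0], "spin": 0}
  ]
}}

```text
time_s: 5.88
ee_pos: [434.3, -43.2, 158.7]
ee_rot: [-180.0, 0.0, 12.3]
force: [0.5, -0.1, -0.3]
gripper_width: 9.3
gripper_force: 30.0
```

```bash
python3 - <<'E'
from h import *
np.set_printoptions(precision=1,suppress=True)
for c in('top','scene'):
    im,d=env.grab_frame(c)
    for t,z in(('drawer_mid',22),('case_drawer0_handle',63)):
        for r in env.pinpoint(c,t)[:2]: print(c,t,round(r['score'],2),pz(*r['location'],z,c))
s=env.state();print(s['ee_pos'],s['ee_rot'],s['gripper_width'],s['gripper_force'])
E
```

```text
top drawer_mid 0.82 [526.  261.3  22. ]
top case_drawer0_handle 0.71 [393.7 233.3  63. ]
scene case_drawer0_handle 0.59 [416.3 229.6  63. ]
[434.5 -43.2 158.9] [180.    0.   12.2] 9.285460852361307 29.999163150787354
```

Call:
{"op": "arm_command", "data": {
  "motion": [
    {"offset": [0.0271, -0.0556, 0], "spin": 0},
    {"offset": [0.0271, -0.0556, 0], "spin": 0},
    {"offset": [0.0271, -0.0556, 0], "spin": 0},
    {"offset": [0.0271, -0.0556, 0], "spin": 0},
    {"offset": [0.0271, -0.0556, 0], "spin": 0}
  ]
}}

```text
time_s: 6.8
ee_pos: [508.6, 259.2, 158.9]
ee_rot: [180.0, -0.0, 12.2]
force: [1.6, -0.7, -0.4]
gripper_width: 9.3
gripper_force: 30.0
```

Call:
{"op": "arm_command", "data": {
  "motion": [
    {"offset": [0, 0, 0], "spin": 0},
    {"offset": [0, 0, 0.04], "spin": 0}
  ]
}}

```text
time_s: 7.05
ee_pos: [510.4, 258.4, 120.8]
ee_rot: [-179.9, -0.4, 12.3]
force: [0.6, -0.5, -1.5]
gripper_width: 9.2
gripper_force: 30.0
```

```bash
python3 - <<'E'
from h import *
im,d=env.grab_frame('top');a=cv2.resize(im[170:310,140:300],None,fx=4,fy=4,interpolation=cv2.INTER_CUBIC);cv2.imwrite('pics/drw.png',a)
s=env.state();print(s['ee_pos'],s['ee_rot'],s['gripper_width'])
E
```

```text
[505.69683908 255.6207298  113.89768564] [179.86954659   0.42193627  12.2534771 ] 9.194811557403975
```

View pics/drw.png

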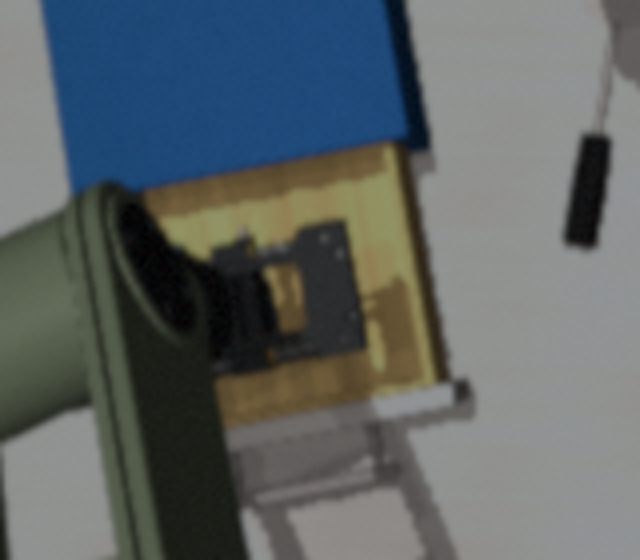

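Call:
{"op": "arm_command", "data": {
  "motion": [
    {"offset": [0.002, 0, 0.035], "spin": 0},
    {"offset": [0, 0, 0.025], "spin": 0},
    {"offset": [0, 0, 0.012], "spin": 0},
    {"offset": [0, 0, 0], "spin": 0},
    {"offset": [0, 0, 0], "spin": 0}
  ]
}}

```text
time_s: 7.72
ee_pos: [511.0, 257.6, 48.0]
ee_rot: [-180.0, -0.1, 12.2]
force: [-0.3, -0.4, -0.7]
gripper_width: 9.1
gripper_force: 30.0
```

Call:
{"op": "arm_command", "data": {
  "motion": [
    {"offset": [0, 0, 0.003], "spin": 0},
    {"offset": [0, 0, 0], "spin": 0},
    {"offset": [0, 0, 0], "spin": 0},
    {"offset": [0, 0, 0], "spin": 0},
    {"offset": [0, 0, 0], "spin": 0}
  ],
  "jaw": 0.04
}}

```text
time_s: 8.35
ee_pos: [510.3, 257.5, 44.0]
ee_rot: [180.0, -0.0, 12.2]
force: [0.5, -0.2, 1.2]
gripper_width: 40.1
gripper_force: 0.0
```

Call:
{"op": "arm_command", "data": {
  "motion": [
    {"offset": [0, 0, -0.04], "spin": 0},
    {"offset": [0, 0, -0.05], "spin": 0},
    {"offset": [-0.03, 0, -0.03], "spin": 0},
    {"offset": [-0.06, 0, 0], "spin": 0},
    {"offset": [-0.06, 0, 0], "spin": 0}
  ]
}}

```text
time_s: 8.98
ee_pos: [362.3, 225.5, 164.2]
ee_rot: [-180.0, -0.1, 12.2]
force: [-0.2, 0.0, -0.0]
gripper_width: 40.2
gripper_force: 0.0
```

Call:
{"op": "arm_command", "data": {
  "motion": [
    {"offset": [-0.04, -0.004, 0], "spin": 0},
    {"offset": [0, 0, 0], "spin": 0},
    {"offset": [0, 0, 0], "spin": 0}
  ],
  "jaw": 0.0
}}

```text
time_s: 9.35
ee_pos: [324.6, 221.8, 164.4]
ee_rot: [-180.0, -0.1, 12.2]
force: [1.2, -0.0, 1.1]
gripper_width: 12.7
gripper_force: 0.0
```

```bash
python3 - <<'E'
from h import *
np.set_printoptions(precision=1,suppress=True)
for c in('top','scene'):
    im,d=env.grab_frame(c)
    for t,z in(('key_grip',29),('case_drawer0_handle',63),('drawer_mid',22)):
        for r in env.pinpoint(c,t)[:2]: print(c,t,round(r['score'],2),pz(*r['location'],z,c))
s=env.state();print(s['ee_pos'],s['ee_rot'],s['gripper_width'],s['time_s'])
E
```

```text
top key_grip 0.59 [507.6 261.3  29. ]
top case_drawer0_handle 0.9 [387.5 231.3  63. ]
top case_drawer0_handle 0.18 [ 552.6 -174.    63. ]
top drawer_mid 0.67 [525.2 254.4  22. ]
scene key_grip 0.43 [510.  274.1  29. ]
scene case_drawer0_handle 0.91 [417.  236.7  63. ]
scene drawer_mid 0.73 [508.5 270.4  22. ]
[324.1 221.3 163.7] [180.    0.   12.2] 0.15143032425946903 9.75
```

Call:
{"op": "arm_command", "data": {
  "motion": [
    {"offset": [0, 0, 0.05], "spin": 0},
    {"offset": [0, 0, 0.049], "spin": 0},
    {"offset": [0.02, 0, 0], "spin": 0},
    {"offset": [0.02, 0, 0], "spin": 0},
    {"offset": [0.01, 0, 0], "spin": 0}
  ]
}}

```text
time_s: 10.38
ee_pos: [373.4, 232.1, 64.7]
ee_rot: [180.0, 0.0, 12.2]
force: [-1.5, 0.4, 0.9]
gripper_width: 0.2
gripper_force: 0.5
```

Call:
{"op": "arm_command", "data": {
  "motion": [
    {"offset": [0.012, 0, 0], "spin": 0},
    {"offset": [0.02, 0, 0], "spin": 0},
    {"offset": [0.025, 0, 0], "spin": 0},
    {"offset": [0.025, 0, 0], "spin": 0},
    {"offset": [0.025, 0, 0], "spin": 0}
  ]
}}

```text
time_s: 11.0
ee_pos: [477.0, 253.8, 64.7]
ee_rot: [179.9, 0.1, 12.2]
force: [-1.3, -1.8, 0.3]
gripper_width: 0.5
gripper_force: 0.9
```

Call:
{"op": "arm_command", "data": {
  "motion": [
    {"offset": [0.02, 0, 0], "spin": 0},
    {"offset": [0.015, 0, 0], "spin": 0},
    {"offset": [0.01, 0, 0], "spin": 0},
    {"offset": [0.01, 0, 0], "spin": 0},
    {"offset": [0.0, 0, 0], "spin": 0}
  ]
}}

```text
time_s: 11.62
ee_pos: [530.2, 265.8, 64.7]
ee_rot: [180.0, 0.1, 12.2]
force: [-2.6, -1.4, 0.2]
gripper_width: 0.1
gripper_force: 1.5
```

Call:
{"op": "arm_command", "data": {
  "motion": [
    {"offset": [0.005, 0, 0], "spin": 0},
    {"offset": [0.003, 0, 0], "spin": 0},
    {"offset": [0.0, 0, 0], "spin": 0}
  ]
}}

```text
time_s: 12.0
ee_pos: [530.7, 265.8, 64.7]
ee_rot: [179.9, 1.0, 12.2]
force: [-19.1, -4.0, 13.7]
gripper_width: 0.6
gripper_force: 9.9
```

Call:
{"op": "arm_command", "data": {
  "motion": [
    {"offset": [0.004, 0, 0], "spin": 0},
    {"offset": [0.002, 0, 0], "spin": 0},
    {"offset": [0.0, 0, 0], "spin": 0}
  ]
}}

```text
time_s: 12.38
ee_pos: [531.0, 265.8, 64.7]
ee_rot: [179.9, 1.7, 12.1]
force: [-30.8, -5.9, 24.1]
gripper_width: 0.7
gripper_force: 16.3
```

Call:
{"op": "arm_command", "data": {
  "motion": [
    {"offset": [-0.015, 0, 0], "spin": 0},
    {"offset": [-0.03, 0, 0], "spin": 0},
    {"offset": [0, 0, -0.05], "spin": 0.14},
    {"offset": [0, 0, -0.055], "spin": 0.14},
    {"offset": [0, 0, -0.05], "spin": 0.134}
  ],
  "jaw": 0.074
}}

```text
time_s: 13.0
ee_pos: [501.5, 260.1, 222.4]
ee_rot: [-179.9, -0.2, -11.8]
force: [1.1, -0.4, -0.5]
gripper_width: 47.9
gripper_force: 0.0
```

```bash
python3 - <<'E'
from h import *
np.set_printoptions(precision=1,suppress=True)
im,d=env.grab_frame('top')
hsv=cv2.cvtColor(im,cv2.COLOR_BGR2HSV)
y=cv2.inRange(hsv,(15,80,60),(35,255,255))[200:300,150:270];print('yellow px',(y>0).sum())
s=env.state();print(s['ee_pos'],s['ee_rot'],s['gripper_width'],s['time_s'],s['force'])
E
```

```text
yellow px 12
[504.6 261.6 229.6] [-179.4   -0.8  -11.9] 51.57809952311252 13.05 [2.7 1.  3.9]
```

Call:
{"op": "arm_command", "data": {
  "motion": [
    {"offset": [0.013, 0.051, 0], "spin": 0},
    {"offset": [0.013, 0.051, 0], "spin": 0},
    {"offset": [0.013, 0.051, 0], "spin": 0},
    {"offset": [0.013, 0.051, 0], "spin": 0},
    {"offset": [0.013, 0.051, 0], "spin": 0}
  ]
}}

```text
time_s: 13.68
ee_pos: [514.3, -4.9, 220.3]
ee_rot: [-180.0, -0.2, -11.5]
force: [0.4, -1.1, -0.4]
gripper_width: 74.1
gripper_force: 0.0
```

Call:
{"op": "arm_command", "data": {
  "motion": [
    {"offset": [0.013, 0.051, 0], "spin": 0},
    {"offset": [0.013, 0.051, 0], "spin": 0},
    {"offset": [0.013, 0.051, 0], "spin": 0},
    {"offset": [0, 0.04, 0], "spin": 0},
    {"offset": [0, 0, 0], "spin": 0}
  ]
}}

```text
time_s: 14.3
ee_pos: [513.3, -202.7, 219.9]
ee_rot: [180.0, -0.1, -11.7]
force: [0.1, -0.1, 0.0]
gripper_width: 74.1
gripper_force: 0.0
```

```bash
python3 - <<'E'
from h import *
np.set_printoptions(precision=1,suppress=True)
im,d=env.grab_frame('scene');cv2.imwrite('pics/s2.png',cv2.resize(im[200:320,180:340],None,fx=5,fy=5,interpolation=cv2.INTER_CUBIC))
for t,z in(('plate_hole',58),('blank_a',8),('rack',0)):
    for r in env.pinpoint('scene',t)[:2]: print(t,round(r['score'],2),r['location'],pz(*r['location'],z,'scene'))
s=env.state();print(s['ee_pos'],s['ee_rot'],s['gripper_width'],s['time_s'])
E
```

```text
plate_hole 0.56 [242.9, 269.9] [ 527.6 -263.3   58. ]
plate_hole 0.41 [348.5, 191.6] [555.4 262.8  58. ]
blank_a 0.64 [220.0, 295.1] [ 508.3 -349.5    8. ]
blank_a 0.6 [266.7, 265.9] [ 537.5 -172.1    8. ]
rack 0.69 [243.5, 282.4] [ 522.6 -264.3    0. ]
[ 513.4 -199.3  220. ] [-180.    -0.1  -11.5] 73.87778775056518 14.5
```

View pics/s2.png

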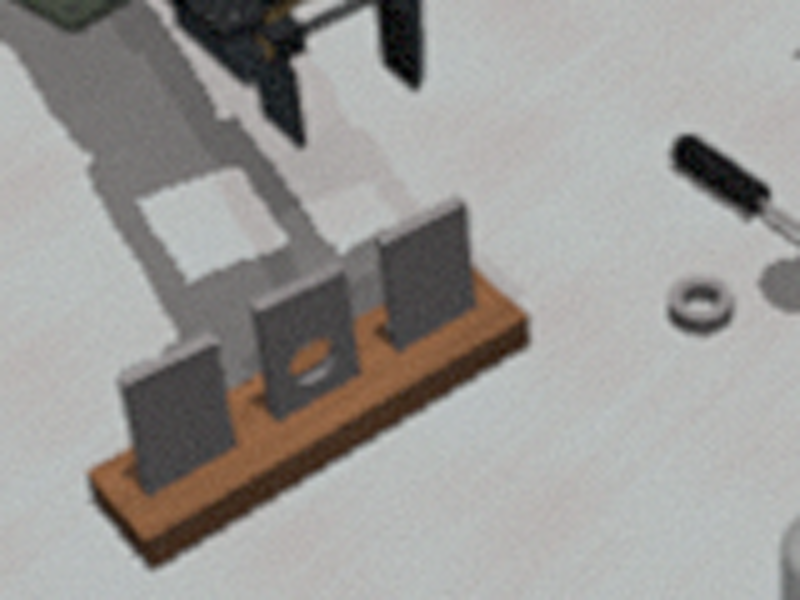

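Call:
{"op": "arm_command", "data": {
  "motion": [
    {"offset": [0.014, 0.032, 0], "spin": 0},
    {"offset": [0.013, 0.0325, 0], "spin": 0},
    {"offset": [0, 0, 0.05], "spin": 0},
    {"offset": [0, 0, 0.025], "spin": 0},
    {"offset": [0, 0, 0], "spin": 0}
  ]
}}

```text
time_s: 15.12
ee_pos: [525.9, -267.0, 143.1]
ee_rot: [-179.9, 0.2, -11.4]
force: [0.3, -0.9, 0.0]
gripper_width: 73.9
gripper_force: 0.0
```

```bash
python3 - <<'E'
from h import *
np.set_printoptions(precision=1,suppress=True)
for n,(x,y) in dict(mtl=(253,305),mtr=(345,266),mbl=(278,418),mbr=(357,373),rtl=(385,240),rtr=(466,203),ltl=(122,380),ltr=(218,342)).items():
    print(n,pz(180+x/5,200+y/5,28 if 'b' in n else 118,'scene'))
im,d=env.grab_frame('scene');cv2.imwrite('pics/s3.png',cv2.resize(im[190:310,180:340],None,fx=5,fy=5,interpolation=cv2.INTER_CUBIC))
s=env.state();print(s['ee_pos'],s['ee_rot'],s['gripper_width'],s['time_s'])
E
```

```text
mtl [ 519.6 -297.4  118. ]
mtr [ 539.7 -240.7  118. ]
mbl [ 527.5 -299.2   28. ]
mbr [ 539.8 -242.7   28. ]
rtl [ 543.2 -209.6  118. ]
rtr [ 560.2 -155.   118. ]
ltl [ 503.8 -385.1  118. ]
ltr [ 525.4 -331.   118. ]
[ 527.  -267.8  144.9] [-180.     0.   -11.4] 74.18974754357043 15.175
```

View pics/s3.png

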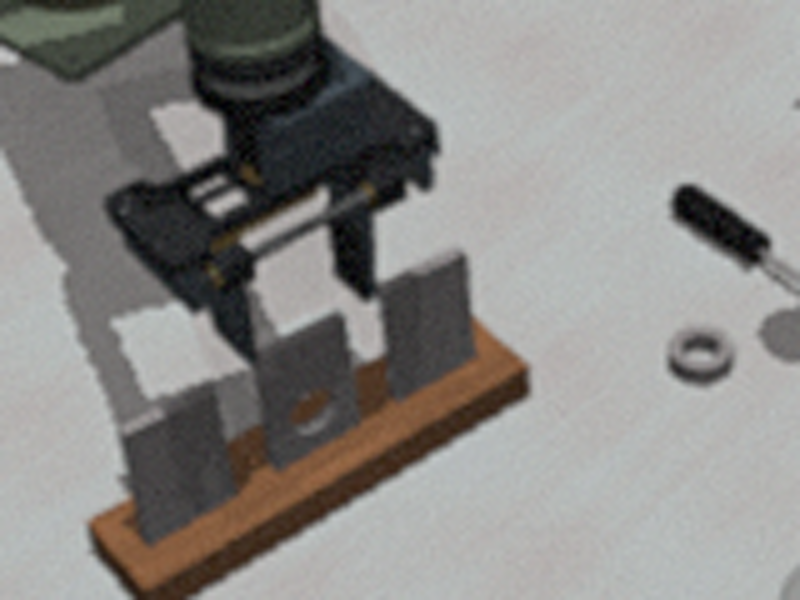

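Call:
{"op": "arm_command", "data": {
  "motion": [
    {"offset": [0, 0.001, 0.03], "spin": 0},
    {"offset": [0, 0, 0.025], "spin": 0},
    {"offset": [0, 0, 0.015], "spin": 0},
    {"offset": [0, 0, 0], "spin": 0}
  ]
}}

```text
time_s: 15.68
ee_pos: [526.7, -269.5, 75.2]
ee_rot: [180.0, -0.0, -11.5]
force: [1.3, -0.3, -0.5]
gripper_width: 74.1
gripper_force: 0.0
```

Call:
{"op": "arm_command", "data": {
  "motion": [
    {"offset": [0, 0, 0], "spin": 0},
    {"offset": [0, 0, 0], "spin": 0},
    {"offset": [0, 0, 0], "spin": 0}
  ],
  "jaw": 0.05,
  "newtons": 25
}}

```text
time_s: 16.05
ee_pos: [527.3, -270.0, 76.3]
ee_rot: [180.0, -0.2, -11.5]
force: [-0.3, 1.5, 5.6]
gripper_width: 60.4
gripper_force: 25.0
```

Call:
{"op": "arm_command", "data": {
  "motion": [
    {"offset": [0, 0, -0.007], "spin": 0},
    {"offset": [0, 0, -0.007], "spin": 0},
    {"offset": [0, 0, 0], "spin": 0}
  ],
  "newtons": 20
}}

```text
time_s: 16.42
ee_pos: [526.8, -270.1, 89.6]
ee_rot: [180.0, -0.1, -11.5]
force: [2.0, -0.7, -1.9]
gripper_width: 60.1
gripper_force: 20.0
```

Call:
{"op": "arm_command", "data": {
  "motion": [
    {"offset": [-0.006, 0, 0], "spin": 0},
    {"offset": [-0.005, 0, 0], "spin": 0},
    {"offset": [-0.005, 0, 0], "spin": 0},
    {"offset": [0, 0, 0], "spin": 0}
  ]
}}

```text
time_s: 16.92
ee_pos: [511.5, -266.4, 89.5]
ee_rot: [-180.0, -0.1, -11.6]
force: [5.1, 0.8, -1.7]
gripper_width: 59.6
gripper_force: 20.0
```

Call:
{"op": "arm_command", "data": {
  "motion": [
    {"offset": [-0.005, 0, 0.0008], "spin": 0},
    {"offset": [-0.005, 0, 0.001], "spin": 0},
    {"offset": [-0.005, 0, 0.0012], "spin": 0},
    {"offset": [0, 0, 0], "spin": 0}
  ]
}}

```text
time_s: 17.42
ee_pos: [496.7, -263.6, 86.7]
ee_rot: [-180.0, -0.1, -11.5]
force: [3.7, 2.2, 0.3]
gripper_width: 59.7
gripper_force: 20.0
```

```bash
cat > tilt.py <<'E'
from h import *
np.set_printoptions(precision=3,suppress=True)
s=env.state();T=np.array(s['ee_pos']);yaw=np.radians(s['ee_rot'][2])
im,d=env.grab_frame('scene');C=cloud('scene',d)
r=env.boxes_of('scene','drilled_plate');print([(round(x['score'],2),np.round(x['bbox'])) for x in r[:2]])
X=np.array([np.cos(yaw),np.sin(yaw),0]);Y=np.array([-np.sin(yaw),np.cos(yaw),0])
D=C-T; px,py,z=D@X,D@Y,D[...,2]
h=im.astype(int); 
m=(d>0)&(abs(py)<26)&(z<20)&(z>-48)&(abs(px)<60)&((h.max(2)-h.min(2))<30)
Q=np.stack([px[m],z[m],py[m]],1)
b=None;rng=np.random.default_rng(1)
for _ in range(1000):
    a=Q[rng.choice(len(Q),3,False)];n=np.cross(a[1]-a[0],a[2]-a[0]);L=np.linalg.norm(n)
    if L<100: continue
    n/=L
    k=abs((Q-a[0])@n)<4
    if abs(n[0])>.6 and (b is None or k.sum()>b.sum()): b=k
P=Q[b];n=np.linalg.svd(P-P.mean(0))[2][2];n*=np.sign(n[0]);print('n',n,'pts',len(P),len(Q),'mean px,z,py',P.mean(0),'tilt deg',np.degrees(np.arctan2(n[1],n[0])),'yaw err',np.degrees(np.arctan2(n[2],n[0])))
for q in env.pinpoint('scene','plate_hole')[:2]: 
    u,v=q['location'];print('hole',round(q['score'],2),u,v)
print(T,s['ee_rot'],s['time_s'],s['gripper_force'])
cv2.imwrite('last.png',im)
E
python3 tilt.py
```

```text
[(0.85, array([230., 247., 250., 284.]))]
n [ 0.936  0.351 -0.006] pts 238 288 mean px,z,py [ 18.656 -14.374  -0.409] tilt deg 20.527738644718223 yaw err -0.36693878749612197
hole 0.96 240.4 262.7
[ 496.661 -263.557   86.703] [-179.995   -0.114  -11.549] 17.425 19.99981138855219
```

Call:
{"op": "arm_command", "data": {
  "motion": [
    {"offset": [-0.003, 0, 0.001], "spin": 0},
    {"offset": [-0.003, 0, 0.001], "spin": 0},
    {"offset": [0, 0, 0], "spin": 0}
  ]
}}

```text
time_s: 17.95
ee_pos: [489.9, -262.5, 84.1]
ee_rot: [180.0, 0.0, -11.5]
force: [3.5, 1.3, 3.5]
gripper_width: 60.0
gripper_force: 20.0
```

Call:
{"op": "arm_command", "data": {
  "motion": [
    {"offset": [0, 0, 0], "spin": 0},
    {"offset": [0.0, 0, 0], "spin": 0},
    {"offset": [0, 0, 0], "spin": 0}
  ],
  "newtons": 60
}}

```text
time_s: 18.32
ee_pos: [490.0, -262.6, 84.0]
ee_rot: [180.0, 0.0, -11.5]
force: [3.5, -0.3, 2.1]
gripper_width: 59.7
gripper_force: 60.0
```

Call:
{"op": "arm_command", "data": {
  "motion": [
    {"offset": [0, 0, -0.02], "spin": 0},
    {"offset": [0, 0, -0.04], "spin": 0},
    {"offset": [0, 0, -0.05], "spin": 0},
    {"offset": [0, 0, -0.05], "spin": 0},
    {"offset": [0, 0, 0], "spin": 0}
  ]
}}

```text
time_s: 18.95
ee_pos: [489.7, -262.9, 246.2]
ee_rot: [179.9, -0.1, -11.5]
force: [-0.3, -0.1, -4.2]
gripper_width: 59.5
gripper_force: 60.0
```

```bash
python3 tilt.py; python3 - <<'E'
import cv2
im=cv2.imread('last.png');cv2.imwrite('pics/s4.png',cv2.resize(im[170:320,170:330],None,fx=4,fy=4,interpolation=cv2.INTER_CUBIC))
E
```

```text
[(0.87, array([216., 204., 244., 244.]))]
n [ 0.913  0.408 -0.003] pts 317 361 mean px,z,py [ 22.205 -13.702   0.072] tilt deg 24.07103225769533 yaw err -0.17598670824667473
hole 0.9 232.8 222.1
[ 489.695 -262.884  246.203] [179.886  -0.09  -11.529] 18.95 59.99920874834061
```

View pics/s4.png

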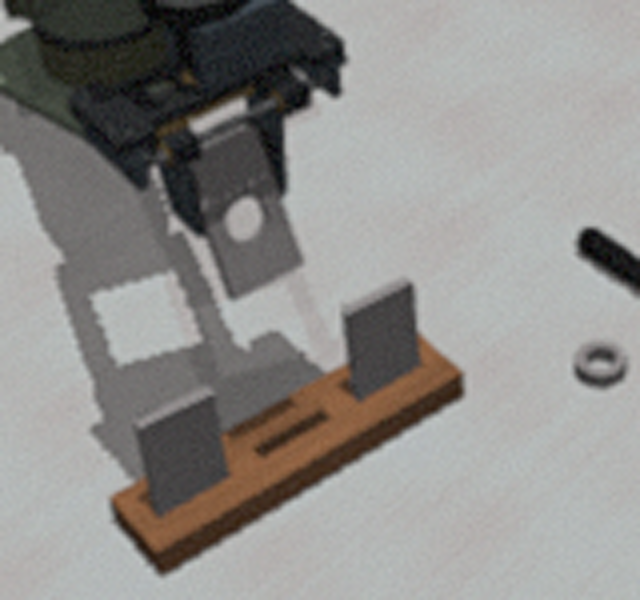

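Call:
{"op": "arm_command", "data": {
  "motion": [
    {"offset": [0, 0, 0], "spin": -0.1},
    {"offset": [0, 0, 0], "spin": -0.13},
    {"offset": [0, 0, 0], "spin": -0.13},
    {"offset": [0, 0, 0], "spin": -0.123},
    {"offset": [0.01, -0.01, 0], "spin": 0}
  ]
}}

```text
time_s: 19.73
ee_pos: [495.4, -249.5, 241.2]
ee_rot: [-179.8, 0.3, 16.0]
force: [-0.0, 0.2, -3.8]
gripper_width: 59.2
gripper_force: 60.0
```

Call:
{"op": "arm_command", "data": {
  "motion": [
    {"offset": [0.025, -0.026, -0.003], "spin": 0},
    {"offset": [0.028, -0.03, -0.003], "spin": 0},
    {"offset": [0.028, -0.03, -0.003], "spin": 0},
    {"offset": [0.028, -0.03, -0.003], "spin": 0},
    {"offset": [0.028, -0.03, -0.003], "spin": 0}
  ]
}}

```text
time_s: 20.35
ee_pos: [587.6, -69.4, 257.2]
ee_rot: [-179.9, 0.2, 16.0]
force: [0.5, -1.2, -3.9]
gripper_width: 59.9
gripper_force: 60.0
```

Call:
{"op": "arm_command", "data": {
  "motion": [
    {"offset": [0.022, -0.022, 0], "spin": 0},
    {"offset": [0.015, -0.015, 0], "spin": 0},
    {"offset": [0.006, -0.004, 0], "spin": 0},
    {"offset": [0, 0, 0], "spin": 0}
  ]
}}

```text
time_s: 20.85
ee_pos: [617.6, -20.6, 258.4]
ee_rot: [180.0, 0.1, 16.1]
force: [-0.6, -0.4, -3.1]
gripper_width: 59.5
gripper_force: 60.0
```

```bash
python3 tilt.py; python3 - <<'E'
from h import *
np.set_printoptions(precision=1,suppress=True)
im,d=env.grab_frame('top')
for c in('scene','top'):
  for t in('plate_hole','lens','view_point','camera'):
    for q in env.pinpoint(c,t)[:2]: print(c,t,round(q['score'],2),np.array(q['location']))
im2=cv2.imread('last.png');o=np.zeros((600,800,3),np.uint8)
o[:,:400]=cv2.resize(im2[150:270,310:390],None,fx=5,fy=5,interpolation=cv2.INTER_CUBIC);o[:,400:]=cv2.resize(im[90:210,270:350],None,fx=5,fy=5,interpolation=cv2.INTER_CUBIC);cv2.imwrite('pics/fin.png',cv2.convertScaleAbs(o,alpha=1.3))
E
```

```text
[]
n [0.912 0.409 0.014] pts 169 186 mean px,z,py [ 23.092 -16.123   0.636] tilt deg 24.136143127589 yaw err 0.9040260083322343
hole 0.87 320.2 192.7
[617.618 -20.562 258.367] [179.986   0.085  16.126] 20.85 59.999342411756516
scene plate_hole 0.87 [320.2 192.7]
scene lens 0.62 [352.8 184.7]
```

View pics/fin.png

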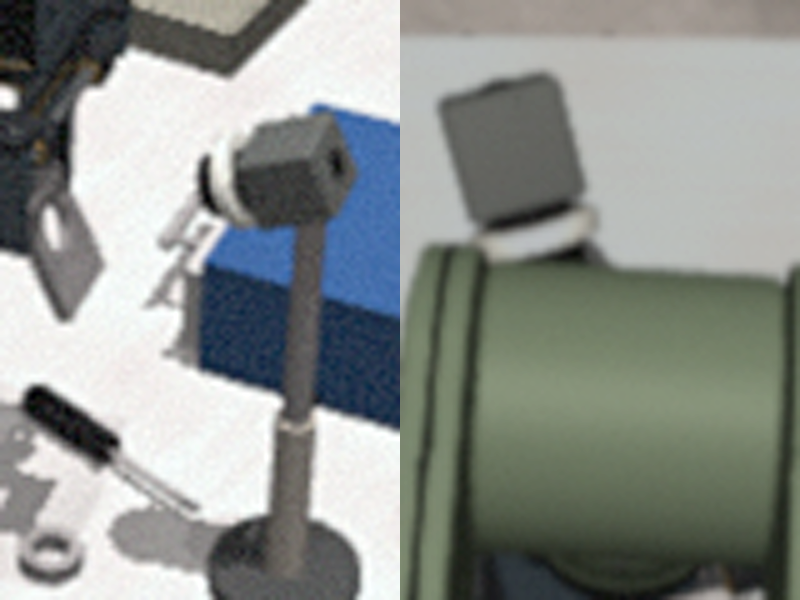

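```bash
python3 - <<'E'
from h import *
np.set_printoptions(precision=1,suppress=True)
im=cv2.imread('last.png')
def pr(cam,p):
    M=env.camera_model(cam);q=Ro.from_euler('xyz',M['rotation'],degrees=True).as_matrix().T@(np.array(p)-M['eye']);return np.array([M['fx']*q[0]/q[2]+M['cx'],M['fy']*q[1]/q[2]+M['cy']])
A=Ro.from_euler('ZY',[16.2,-25],degrees=True).as_matrix();v=np.array([628.3,-17.9,246.5]);print('view px',pr('scene',v),'face',pr('scene',v+5*A[:,0]))
T=np.array([617.6,-20.6,258.4]);yaw=np.radians(16.1);X=np.array([np.cos(yaw),np.sin(yaw),0]);Y=np.array([-X[1],X[0],0])
n=.912*X+np.array([0,0,.409])+.014*Y;n/=np.linalg.norm(n);c=T+23.1*X+.6*Y+[0,0,-16.1]
M=env.camera_model('scene');e=np.array(M['eye'])
for p in((320.2,192.7),(320.4,196)):
    r=Ro.from_euler('xyz',M['rotation'],degrees=True).as_matrix()@np.array([(p[0]-M['cx'])/M['fx'],(p[1]-M['cy'])/M['fy'],1]);h=e+r*((c-e)@n)/(r@n)-5*n
    print('hole',h,'rel TCP in X,Y,Z',(h-T)@X,(h-T)@Y,(h-T)[2],'err in lens frame',A.T@(h-v))
E
```

```text
view px [317.5 193.8] face [318.8 193.6]
hole [631.1 -14.8 249.1] rel TCP in X,Y,Z 14.530086969212817 1.8046689151658104 -9.251972619342553 err in lens frame [4.3 2.2 0.9]
hole [636.  -20.4 242.2] rel TCP in X,Y,Z 17.728015959416055 -4.8711016834838885 -16.15429645964622 err in lens frame [ 4.3 -4.5 -6.7]
```

Call:
{"op": "arm_command", "data": {
  "motion": [
    {"offset": [-0.003, 0, -0.001], "spin": 0},
    {"offset": [0, 0, 0], "spin": 0},
    {"offset": [0, 0, 0], "spin": 0},
    {"offset": [0, 0, 0], "spin": 0}
  ]
}}

```text
time_s: 21.95
ee_pos: [615.0, -21.1, 259.9]
ee_rot: [180.0, 0.0, 16.1]
force: [0.9, -0.5, -3.4]
gripper_width: 59.6
gripper_force: 60.0
```

```bash
python3 tilt.py; python3 -c "
from workcell import env
print(env.job_done())"
```

```text
[(0.56, array([315., 185., 329., 212.])), (0.26, array([348., 172., 383., 195.]))]
n [0.912 0.41  0.005] pts 167 180 mean px,z,py [ 23.955 -17.239   1.685] tilt deg 24.180236599278693 yaw err 0.3041001486813191
hole 0.73 321.3 194.7
[614.966 -21.145 259.916] [179.994   0.002  16.148] 21.95 59.9993634223938
the job is handed in; nothing more can be done
None
```

The job is handed in at about 22 s; no verdict came back. The key is in the shut drawer, and the drilled plate is held at the camera, tilted about 24° (target 25°), with the hole an estimated 5–8 mm from its point.

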